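Put away the parts of an imaging rig

ROBOT

A 6-joint arm with a two-finger parallel gripper is mounted at the origin on the work surface. World frame = base frame: x ahead of the robot, y to its left, z up, the work surface at z = 0. Lengths are in m, angles in degrees, forces in N, time in s.
With the tool pointing down it reaches from about 0.375 to 0.9 m from the base axis. Payload 3.1 kg.
Tool frame: the origin (TCP) lies on the centre line of the jaws, within the pads' length; the fingertips stand 11 mm ahead of it and the grasp point (between the pads) lies 8 mm behind it; z points along the fingers, y is the line along which they close (so a half turn about z gives the same grasp; the last joint's range is limited). The gripper opens to 87 mm and grips with 3 to 60 N. Pads are 19 mm wide; open, the fingers measure 117 mm over their backs; the gripper's body (75 mm by 190 mm) begins 51 mm behind the grasp point.
Start: joints at [60.017, 30.224, 82.088, -0, 67.689, -10.227], TCP at [0.211, 0.588, 0.234] pointing down, gripper open.
Joint ranges: [-176.69, 176.69], [-43.24, 126.21], [12.49, 139.97], [-82, 262], [0, 151.66], [-163.58, 163.58]. Speed limits (degrees/s): [159.86, 159.86, 180, 180, 180, 180].

INTERFACE

Orientations are given as a 3x3 rotation matrix whose columns are the frame's x, y, z axes.
In Python, from rig import * gives the robot as it stands.
- The arm moves only by the shell command python3 -m inch 'ROWS'. ROWS is JSON, a list of rows, each an object of numbers: "gripper": the opening in per cent of the stroke, from 0 (shut) to 100 (fully open); "dx", "dy", "dz": the shift along the tool's x, y, z in mm; "turn": the turn about the tool's z in rad. A call has 1 to 12 rows; each row is the pose to reach, as a shift and turn from the pose commanded when the call began, along the tool's axes at that moment; what a row does not reach only later rows make up. A row lasts 1/10 s, in which the tool goes at most 50 mm and 8.59 degrees, less where a joint would pass 70% of its speed; a pose out of reach is approached as far as the arm can. A call with a gripper value outside its range is refused whole. The fingers move at their own pace and stop on an object; the grip force is fixed at half the most. Time passes only in rows, so rows that repeat a pose let the fingers close. It gives the time, the measured TCP pose, the force and the opening at its end, in the units of the state.
- read_state(): the state, without advancing time (a new reading comes with each control period).
- capture(name): name is "side" or "top" or "wrist"; returns the picture (420x560x3 uint8, red, green, blue); there is no depth.
- get_calibration(name): a dict with "camera_matrix" (3x3 intrinsics, pixels), "world_to_cam" (4x4, takes a point from world to camera coordinates); the wrist camera has in their place "T_tool_cam" (4x4, takes a point from camera to tool coordinates, whose origin is the TCP and whose axes are the flange's). Camera axes: x right, y down, z forward; pixel columns grow to the right and rows downward; lengths in m; the calibration is good to about 2 mm. A picture is of the moment at which its call begins: read the wrist's pose just before it. get_calibration takes no time and is no camera call.
- hand_in(): hands the job in, once; it reports no verdict.
Trained networks look in the newest picture that a camera, given by its name, has taken for a name from the list of things; names that differ only in an ending like _2 or _b are one class to them, and where a whole thing is asked for, a point or a joint stands for the part that bears it (a point fixed in the world has none). Each returns a list of dicts, best first, with "score" (0 to 1); they miss things now and then, are a little off and sometimes report something else, mostly with a low value. They report only what shows in the picture. A call takes as long as a camera call. They do not tell look-alikes from the thing itself.
- recognise(camera, query): "extent" ([centre column, centre row, width, height] in pixels, round what is visible of it).
The state is a dict: "time_s": time; "joint_positions": joint angles; "qvel": joint speeds; "tau": joint torques, N m; "position": TCP position; "tcp_rot": TCP orientation; "force": force on the tool from outside, world axes, zero at the start; "moment": the same for the moment, N m; "opening": opening from 0.0 (shut) to 1.0 (fully open).
Only numpy, scipy, OpenCV 4.12 (cv2) and the standard library are available. Lean on these libraries where they do the work, as an engineer would, in place of code of your own. Each camera call takes 0.05 s, during which the arm holds its last target. There are 200 camera calls.

TASK

The imaging rig has been taken apart; sort its parts into the three pale trays. Stand the two camera lenses in the divided tray, one in each bay, the two white post clamps in the wide undivided tray, and the aluminium rail in the narrow tray. Each part should end up standing on the tray's floor the same way up as it now stands on the bench.

Things in the scene. Friction and masses are not known exactly. Their poses are not given: they have to be found in the camera images.
- lens_a: camera lens: black upright cylinder with grey rings and a glass disc on top, 44 mm diameter, 60 mm tall, about 0.16 kg, standing on the bench. Origin: centre of its underside; z up along its axis. The two lenses are alike.
- lens_b: camera lens: black upright cylinder with grey rings and a glass disc on top, 44 mm diameter, 60 mm tall, about 0.16 kg, standing on the bench. Origin: centre of its underside; z up along its axis. The two lenses are alike.
- clamp_a: white plastic post clamp: upright block 50 (its x) by 30 (its y) by 40 mm tall (its z), with a round dark bore and a slit seen on its top face, about 0.09 kg, standing on the bench; grip it across the 30 mm. Origin: centre of its underside. The two clamps are alike.
- clamp_b: white plastic post clamp: upright block 50 (its x) by 30 (its y) by 40 mm tall (its z), with a round dark bore and a slit seen on its top face, about 0.09 kg, standing on the bench; grip it across the 30 mm. Origin: centre of its underside. The two clamps are alike.
- rail: piece of silver aluminium profile: 90 (its x) by 20 (its y) by 40 mm tall (its z), with dark grooves along its length, about 0.13 kg, standing on its narrow long side; grip it across the 20 mm. Origin: centre of its underside.
- lens_tray: the divided tray for lenses: outside 78 (its x) by 152 mm (its y), a 4 mm divider as tall as the walls across its middle making two 70 by 70 mm bays, centres 37 mm either side of the origin along its y. Pale grey-beige plastic like the other trays, fixed, 16 mm tall, walls and floor 4 mm thick. Origin: centre of the underside (floor 4 mm above it), z up, long side along its y.
- clamp_tray: the wide undivided tray for clamps: outside 98 (its x) by 178 mm (its y), inside 90 by 170 mm; both clamps go into it. Pale grey-beige plastic like the other trays, fixed, 16 mm tall, walls and floor 4 mm thick. Origin: centre of the underside (floor 4 mm above it), z up, long side along its y.
- rail_tray: the narrow tray for the rail: outside 58 (its x) by 128 mm (its y), inside 50 by 120 mm, so that the rail lies lengthwise along the tray's y. Pale grey-beige plastic like the other trays, fixed, 16 mm tall, walls and floor 4 mm thick. Origin: centre of the underside (floor 4 mm above it), z up, long side along its y.
There are look-alikes about, which are no part of the job. Leave any orange look-alike of the rail alone. Leave any yellow look-alike of the clamp_b alone.

How it is judged:
By the outcome, as a careful person would: the job done as asked, in the order asked, and still so for the second after the job is handed in, with the robot touching nothing.
It also fails if it takes over 120 s, if anything falls off the work surface, if the arm or the gripper's body presses on something with over 40 N, if the wrist force passes 120 N, or if a joint passes its speed limit or range.

## Working session

There is one attempt and no reset: what is moved stays moved. The work goes in short steps, Python scripts to look and compute and a shell command to move; the robot and the scene stay as the last step left them, time stands still between calls to the robot, and variables do not carry over. Pictures are saved under pics/ and viewed, on a budget of 14 in all, crops included, one or two more only if the job needs it, and the job is handed in when it is done.

```bash
mkdir -p pics; ls; python3 - <<'E'
from rig import *
import cv2,numpy as np
for n in ("top","side"):
    im=capture(n); cv2.imwrite(f"pics/{n}0.png",cv2.resize(im[:,:,::-1],(800,600)))
    c=get_calibration(n); print(n,np.round(c["camera_matrix"],1).tolist(),np.round(c["world_to_cam"],4).tolist())
    for q in ("lens_a","clamp_a","rail","lens_tray","clamp_tray","rail_tray"):
        print(q,[(round(d["score"],2),np.round(d["extent"]).tolist()) for d in recognise(n,q)])
print(get_calibration("wrist"))
s=read_state();print(s["position"],np.round(s["tcp_rot"],3).tolist(),s["time_s"])
E
```

```text
pics
top [[466.8, 0.0, 280.9], [0.0, 466.8, 200.2], [0.0, 0.0, 1.0]] [[0.0011, -0.9997, 0.0252, -0.0147], [-0.9968, -0.0031, -0.0795, 0.5033], [0.0796, -0.025, -0.9965, 1.0624], [0.0, 0.0, 0.0, 1.0]]
lens_a [(0.76, [399.0, 251.0, 30.0, 18.0]), (0.75, [138.0, 259.0, 29.0, 20.0])]
clamp_a [(0.65, [270.0, 183.0, 25.0, 16.0]), (0.61, [272.0, 222.0, 24.0, 22.0])]
rail [(0.96, [199.0, 270.0, 41.0, 23.0]), (0.81, [211.0, 225.0, 40.0, 12.0]), (0.21, [272.0, 221.0, 22.0, 20.0])]
lens_tray []
clamp_tray [(0.56, [136.0, 177.0, 84.0, 50.0]), (0.37, [334.0, 231.0, 26.0, 27.0])]
rail_tray [(0.94, [285.0, 134.0, 56.0, 31.0])]
side [[471.0, 0.0, 274.6], [0.0, 471.0, 211.1], [0.0, 0.0, 1.0]] [[-0.9475, -0.3194, 0.0129, 0.4883], [-0.2169, 0.6129, -0.7598, 0.1475], [0.2348, -0.7228, -0.65, 0.8244], [0.0, 0.0, 0.0, 1.0]]
lens_a [(0.85, [368.0, 152.0, 20.0, 37.0]), (0.71, [212.0, 207.0, 45.0, 44.0]), (0.57, [300.0, 380.0, 30.0, 48.0])]
clamp_a [(0.89, [305.0, 230.0, 27.0, 28.0]), (0.75, [256.0, 222.0, 20.0, 33.0]), (0.73, [366.0, 153.0, 24.0, 32.0]), (0.56, [335.0, 192.0, 24.0, 30.0])]
rail [(0.94, [341.
[... 170 characters left out ...]
, 190.0, 31.0, 33.0])]
rail_tray [(0.75, [211.0, 207.0, 47.0, 45.0])]
{'camera_matrix': array([[316.51392398,   0.        , 276.98792124],
       [  0.        , 316.51392398, 209.89038443],
       [  0.        ,   0.        ,   1.        ]]), 'T_tool_cam': array([[-1.34260176e-03, -9.61993717e-01, -2.73068281e-01,
         7.48021366e-02],
       [ 9.99998936e-01, -1.13602697e-03, -9.14604667e-04,
         9.77196645e-04],
       [ 5.69631012e-04, -2.73069218e-01,  9.61994219e-01,
        -1.51888979e-01],
       [ 0.00000000e+00,  0.00000000e+00,  0.00000000e+00,
         1.00000000e+00]])}
[0.21122276 0.58820545 0.23356887] [[-0.941, 0.338, 0.0], [0.338, 0.941, 0.0], [-0.0, 0.0, -1.0]] 0.7
```

View pics/top0.png

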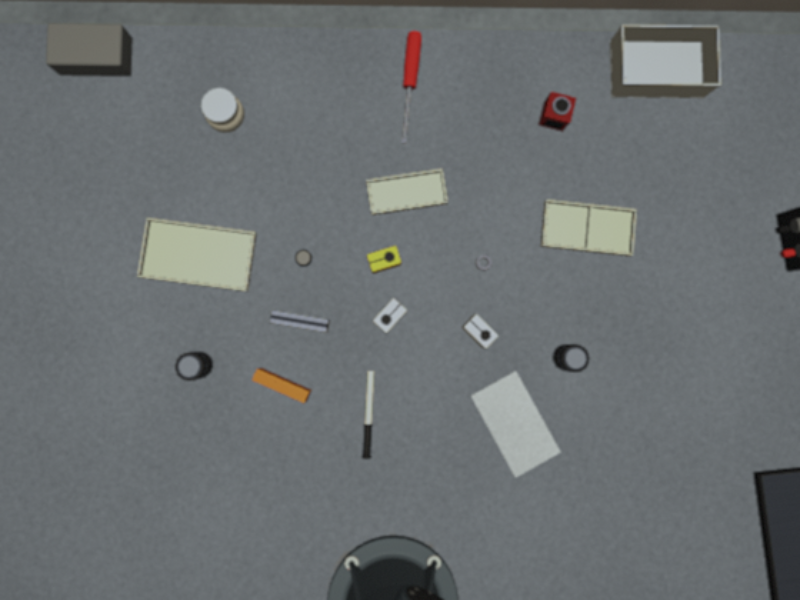

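View pics/side0.png

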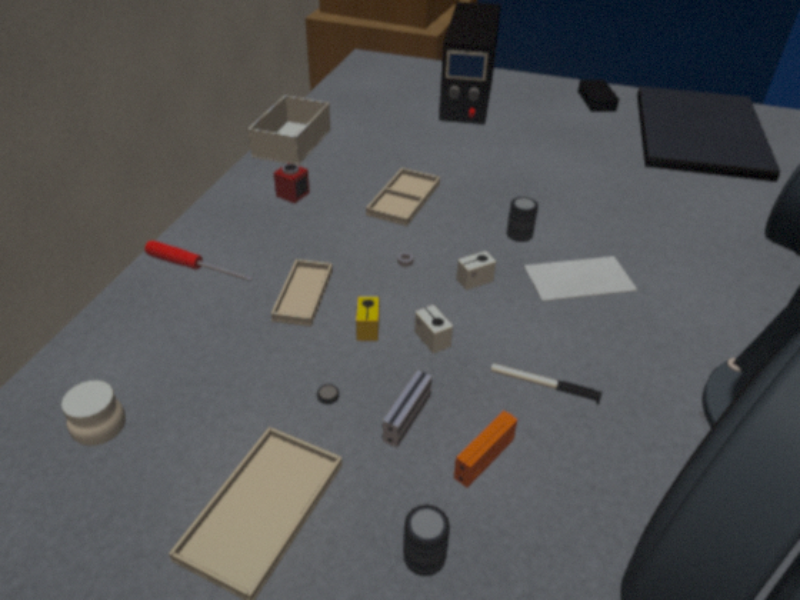

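```bash
cat > h.py <<'E'
from rig import *
import cv2,numpy as np
from scipy.optimize import minimize
def box(a,b,h): return np.array([[i*a/2,j*b/2,k] for i in(-1,1) for j in(-1,1) for k in(0,h)])
t=np.linspace(0,2*np.pi,40,endpoint=False)
cyl=np.array([[.022*np.cos(u),.022*np.sin(u),k] for u in t for k in(0,.06)])
M=dict(lens=cyl,clamp=box(.05,.03,.04),rail=box(.09,.02,.04),lens_tray=box(.078,.152,.016),clamp_tray=box(.098,.178,.016),rail_tray=box(.058,.128,.016))
def cam(n):
    """picture, K, world->cam of the moment"""
    s=read_state(); im=capture(n); c=get_calibration(n)
    if n=="wrist":
        T=np.eye(4);T[:3,:3]=s["tcp_rot"];T[:3,3]=s["position"]
        W=np.linalg.inv(T@c["T_tool_cam"])
    else: W=c["world_to_cam"]
    return im,c["camera_matrix"],W
def proj(P,K,W):
    q=(P@W[:3,:3].T+W[:3,3])@K.T; return q[:,:2]/q[:,2:]
def back(px,z,K,W):
    d=W[:3,:3].T@np.linalg.solve(K,[px[0],px[1],1]); o=-W[:3,:3].T@W[:3,3]
    return o+d*(z-o[2])/d[2]
def place(m,p,z0=0):
    c,s=np.cos(p[2]),np.sin(p[2]); return m@np.array([[c,-s,0],[s,c,0],[0,0,1]]).T+[p[0],p[1],z0]
def mask(im,px,r,thr=22):
    lab=cv2.cvtColor(cv2.GaussianBlur(im,(3,3),0),cv2.COLOR_RGB2LAB).astype(float)
    x0,y0=max(0,int(px[0]-r)),max(0,int(px[1]-r)); roi=lab[y0:int(px[1]+r),x0:int(px[0]+r)]
    m=(np.linalg.norm(roi-np.median(lab.reshape(-1,3),0),axis=2)>thr).astype(np.uint8)
    n,L,st,ce=cv2.connectedComponentsWithStats(m)
    ok=[i for i in range(1,n) if st[i,4]>40]
    i=min(ok,key=lambda i:np.linalg.norm(ce[i]+[x0,y0]-px))
    ct=np.concatenate(cv2.findContours((L==i).astype(np.uint8),cv2.RETR_EXTERNAL,cv2.CHAIN_APPROX_NONE)[0])
    return cv2.convexHull(ct).reshape(-1,2).astype(np.float32)+[x0,y0]
def iou(h,q):
    q=cv2.convexHull(q.astype(np.float32)).reshape(-1,2)
    a=cv2.contourArea(h.astype(np.float32));b=cv2.contourArea(q); i=cv2.intersectConvexConvex(h.astype(np.float32),q)[0]
    return i/(a+b-i)
def fit(name,px,r,view,z0=0,thr=22):
    im,K,W=view; h=mask(im,px,r,thr); m=M[name]; best=None
    p0=back(px,.02,K,W)
    for y in ([0] if name=="lens" else np.radians(range(0,180,30))):
        f=lambda p:-iou(h,proj(place(m,[p[0]/100,p[1]/100,p[2]],z0),K,W))
        x=[p0[0]*100,p0[1]*100,y]; S=np.array([x,[x[0]+1,x[1],y],[x[0],x[1]+1,y],[x[0],x[1],y+.3]])
        o=minimize(f,x,method="Nelder-Mead",options=dict(initial_simplex=S,xatol=1e-3,fatol=1e-5))
        if best is None or o.fun<best.fun: best=o
    p=best.x; y=(np.degrees(p[2])+90)%180-90
    return np.array([p[0]/100,p[1]/100,y]),-best.fun,h
def go(x,y,z,yaw=None):
    """shift in tool axes, turn to make tool y axis lie along world direction yaw(deg) mod 180"""
    s=read_state();R=np.array(s["tcp_rot"]); d=R.T@(np.array([x,y,z])-s["position"])*1000
    cur=np.degrees(np.arctan2(R[1,1],R[0,1])); w=0
    if yaw is not None: w=-((yaw-cur+90)%180-90)
    print("shift",np.round(d,1),"turn rad %.3f"%np.radians(w),"J6 %.1f"%s["joint_positions"][5],"t",s["time_s"])
E
python3 - <<'E'
from h import *
v=cam("top"); out=v[0].copy()
for n,px,r in [("lens",(136,256),28),("lens",(400,251),28),("clamp",(273,221),22),("clamp",(337,232),22),("rail",(209,225),30),("lens_tray",(412,159),45),("clamp_tray",(138,178),60),("rail_tray",(285,134),40)]:
    p,s,h=fit(n,px,r,v)
    print(n,np.round(p,4),"iou %.2f"%s,"reach %.3f"%np.hypot(*p[:2]))
    cv2.polylines(out,[cv2.convexHull(proj(place(M[n],[p[0],p[1],np.radians(p[2])]),*v[1:]).astype(np.float32)).astype(int)],1,(255,0,0),1)
cv2.imwrite("pics/fit.png",cv2.resize(out[100:300,90:460,::-1],(800,432)))
E
```

```text
lens [0.376  0.3141 3.6154] iou 0.98 reach 0.490
lens [ 0.3885 -0.284  12.202 ] iou 0.96 reach 0.481
clamp [ 4.56000e-01  5.60000e-03 -4.32186e+01] iou 0.95 reach 0.456
clamp [ 0.4312 -0.1419 50.9407] iou 0.82 reach 0.454
rail [ 0.4534  0.1463 78.8758] iou 0.19 reach 0.476
lens_tray [ 0.6051 -0.3254 -4.8801] iou 0.95 reach 0.687
clamp_tray [ 0.5566  0.321  -7.1996] iou 0.97 reach 0.643
rail_tray [ 0.6633 -0.0223  9.4775] iou 0.95 reach 0.664
```

View pics/fit.png

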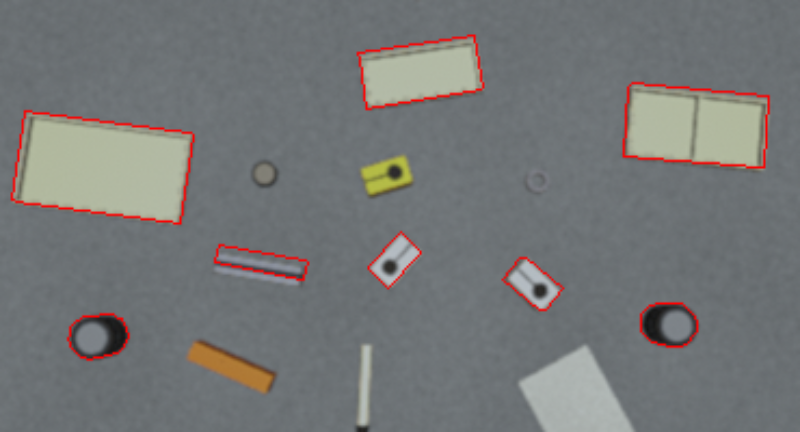

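Going for the two lenses first. The real parts are the white clamps at (390,315) and (481,331) in the first picture, not the yellow one at (384,259), and the silver rail at (299,321), not the orange one at (281,385). The fit.png crop confirms this. Hover over the left lens.

```bash
python3 -c "
from h import *
go(.376,.314,.19)"
```

```text
shift [-247.7 -202.4   43.6] turn rad 0.000 J6 -10.2 t 0.75
```

```bash
python3 -m inch '[{"dx":-35,"dy":-29,"dz":6},{"dx":-71,"dy":-58,"dz":12},{"dx":-106,"dy":-87,"dz":18},{"dx":-142,"dy":-116,"dz":25},{"dx":-177,"dy":-145,"dz":31},{"dx":-212,"dy":-174,"dz":37},{"dx":-235,"dy":-192,"dz":42},{"dx":-248,"dy":-202,"dz":44},{"dx":-248,"dy":-202,"dz":44},{"dx":-248,"dy":-202,"dz":44,"gripper":100}]'; python3 - <<'E'
from h import *
v=cam("wrist"); c=proj(np.array([[.376,.314,.03]]),*v[1:])[0]; print(c,[(d["score"],d["extent"]) for d in recognise("wrist","lens_a")])
p,s,h=fit("lens",c,110,v); print(p,s)
out=v[0].copy()
cv2.polylines(out,[cv2.convexHull(proj(place(M["lens"],p),*v[1:]).astype(np.float32)).astype(int)],1,(255,0,0),1)
cv2.polylines(out,[h.astype(int)],1,(0,255,0),1)
cv2.imwrite("pics/w1.png",out[:,:,::-1])
go(p[0],p[1],.042)
E
```

```text
[127.83534724 366.9199471 ] []
[  0.22973674   0.28608497 -43.31386448] 0.06678846770072878
shift [-119.6 -278.1  191.6] turn rad 0.000 J6 -10.2 t 0.85invalid input
```

View pics/w1.png

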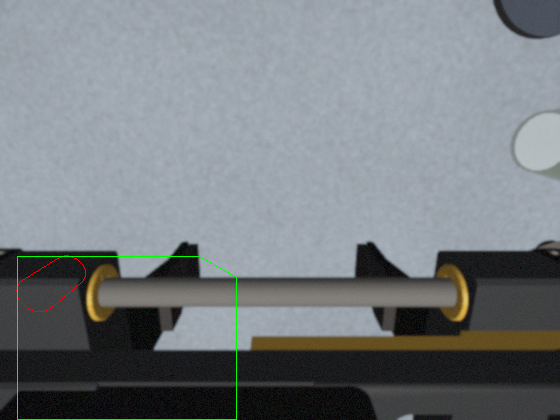

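The picture shows the wrist camera's lower half filled by the gripper (fingertips near (190,245) and (370,245)), so a part has to lie about 70 mm along +x of the tool to be seen. Retrying with all keys in each row.

```bash
python3 -m inch '[{"dx":-40,"dy":-25,"dz":5,"turn":0,"gripper":100},{"dx":-80,"dy":-51,"dz":11,"turn":0,"gripper":100},{"dx":-120,"dy":-76,"dz":16,"turn":0,"gripper":100},{"dx":-160,"dy":-101,"dz":22,"turn":0,"gripper":100},{"dx":-200,"dy":-127,"dz":27,"turn":0,"gripper":100},{"dx":-240,"dy":-152,"dz":33,"turn":0,"gripper":100},{"dx":-280,"dy":-177,"dz":38,"turn":0,"gripper":100},{"dx":-310,"dy":-197,"dz":42,"turn":0,"gripper":100},{"dx":-318,"dy":-202,"dz":44,"turn":0,"gripper":100},{"dx":-318,"dy":-202,"dz":44,"turn":0,"gripper":100},{"dx":-318,"dy":-202,"dz":44,"turn":0,"gripper":100}]'; cat >> h.py <<'E'
def look(name,p0,pic,z0=0,thr=22,r=100):
    v=cam("wrist"); c=proj(np.array([[p0[0],p0[1],.02]]),*v[1:])[0]
    im=v[0].copy(); out=im.copy(); 
    p,s,h=fit(name,c,r,(im[:238],)+v[1:],z0,thr); print(name,np.round(p,4),"iou %.3f"%s,"px",np.round(c))
    cv2.polylines(out,[cv2.convexHull(proj(place(M[name],[p[0],p[1],np.radians(p[2])],z0),*v[1:]).astype(np.float32)).astype(int)],1,(255,0,0),1)
    cv2.imwrite(f"pics/{pic}.png",out[:,:,::-1]); return p
E
python3 - <<'E'
from h import *
p=look("lens",(.376,.314),"w2"); go(p[0],p[1],.042)
E
```

```text
time_s: 1.95
position: [0.4416, 0.2912, 0.1896]
tcp_rot: [[-0.941, 0.338, -0.001], [0.338, 0.941, 0.0], [0.001, 0.0, -1.0]]
force: [-0.6, -0.8, -0.2]
opening: 0.998
lens [ 0.3756  0.3156 10.1685] iou 0.980 px [275. 126.]
shift [ 69.9   0.4 147.7] turn rad 0.000 J6 -49.0 t 2.0
```

View pics/w2.png

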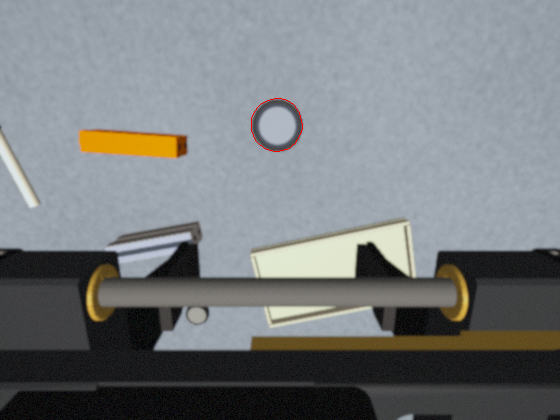

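Lens at (277,125), fit good (IoU 0.98). Grasp.

```bash
python3 -m inch '[{"dx":35,"dy":0,"dz":0,"turn":0,"gripper":100},{"dx":70,"dy":0,"dz":20,"turn":0,"gripper":100},{"dx":70,"dy":0,"dz":60,"turn":0,"gripper":100},{"dx":70,"dy":0,"dz":100,"turn":0,"gripper":100},{"dx":70,"dy":0,"dz":130,"turn":0,"gripper":100},{"dx":70,"dy":0,"dz":148,"turn":0,"gripper":100},{"dx":70,"dy":0,"dz":148,"turn":0,"gripper":100},{"dx":70,"dy":0,"dz":148,"turn":0,"gripper":0},{"dx":70,"dy":0,"dz":148,"turn":0,"gripper":0},{"dx":70,"dy":0,"dz":148,"turn":0,"gripper":0},{"dx":70,"dy":0,"dz":148,"turn":0,"gripper":0},{"dx":70,"dy":0,"dz":148,"turn":0,"gripper":0}]'; python3 -m inch '[{"dx":0,"dy":0,"dz":0,"turn":0,"gripper":0},{"dx":0,"dy":0,"dz":0,"turn":0,"gripper":0},{"dx":0,"dy":0,"dz":-30,"turn":0,"gripper":0},{"dx":0,"dy":0,"dz":-70,"turn":0,"gripper":0},{"dx":0,"dy":0,"dz":-110,"turn":0,"gripper":0},{"dx":0,"dy":0,"dz":-110,"turn":0,"gripper":0}]'; python3 - <<'E'
from h import *
# lens tray bay centres from top fit
y=np.radians(-4.88)
for s in (1,-1): print(.6051-s*.037*np.sin(y),-.3254+s*.037*np.cos(y))
go(.5,0.15,.16,-4.9+0)
E
```

```text
time_s: 3.2
position: [0.3767, 0.3144, 0.0422]
tcp_rot: [[-0.941, 0.338, 0.001], [0.338, 0.941, 0.001], [-0.001, 0.001, -1.0]]
force: [0.5, -0.0, -0.8]
opening: 0.632
time_s: 3.8
position: [0.3792, 0.3158, 0.1558]
tcp_rot: [[-0.941, 0.338, 0.009], [0.338, 0.941, 0.005], [-0.007, 0.007, -1.0]]
force: [0.6, 0.7, -1.7]
opening: 0.501
0.6082475577294298 -0.28853412309004567
0.6019524422705701 -0.3622658769099544
shift [-169.8 -115.2   -3.9] turn rad 1.312 J6 -43.5 t 3.8
```

Holding (opening 0.50 = 43.6 mm). Carry toward the lens tray.

```bash
python3 -m inch '[{"dx":-20,"dy":-27,"dz":-10,"turn":0.11,"gripper":0},{"dx":-48,"dy":-65,"dz":-20,"turn":0.23,"gripper":0},{"dx":-76,"dy":-103,"dz":-34,"turn":0.35,"gripper":0},{"dx":-104,"dy":-141,"dz":-34,"turn":0.47,"gripper":0},{"dx":-132,"dy":-179,"dz":-34,"turn":0.59,"gripper":0},{"dx":-160,"dy":-217,"dz":-34,"turn":0.71,"gripper":0},{"dx":-188,"dy":-255,"dz":-34,"turn":0.83,"gripper":0},{"dx":-216,"dy":-293,"dz":-34,"turn":0.95,"gripper":0},{"dx":-244,"dy":-331,"dz":-34,"turn":1.07,"gripper":0},{"dx":-270,"dy":-367,"dz":-34,"turn":1.19,"gripper":0},{"dx":-295,"dy":-400,"dz":-34,"turn":1.31,"gripper":0},{"dx":-310,"dy":-420,"dz":-34,"turn":1.31,"gripper":0}]'; python3 -c "
from h import *
go(.597,-.415,.19,-4.9)"
```

```text
time_s: 5.0
position: [0.5266, -0.1892, 0.1843]
tcp_rot: [[0.089, 0.996, -0.0], [0.996, -0.089, -0.0], [-0.0, -0.0, -1.0]]
force: [-0.1, 0.1, -1.5]
opening: 0.498
shift [-218.7   90.1   -5.6] turn rad -0.003 J6 -26.1 t 5.0
```

```bash
python3 -m inch '[{"dx":-30,"dy":12,"dz":-5,"turn":0,"gripper":0},{"dx":-70,"dy":29,"dz":-5,"turn":0,"gripper":0},{"dx":-110,"dy":45,"dz":-5,"turn":0,"gripper":0},{"dx":-150,"dy":62,"dz":-5,"turn":0,"gripper":0},{"dx":-190,"dy":78,"dz":-5,"turn":0,"gripper":0},{"dx":-210,"dy":86,"dz":-5,"turn":0,"gripper":0},{"dx":-219,"dy":90,"dz":-5,"turn":0,"gripper":0},{"dx":-219,"dy":90,"dz":-5,"turn":0,"gripper":0},{"dx":-219,"dy":90,"dz":-5,"turn":0,"gripper":0}]'; python3 - <<'E'
from h import *
p=look("lens_tray",(.605,-.325),"w3",r=140); y=np.radians(p[2]+(180 if 0 else 0))
for s in (1,-1):
    b=(p[0]-s*.037*np.sin(y),p[1]+s*.037*np.cos(y)); print(np.round(b,4)); go(*b,.048,-4.9)
E
```

```text
time_s: 5.9
position: [0.5967, -0.4097, 0.1894]
tcp_rot: [[0.083, 0.997, -0.002], [0.997, -0.083, 0.003], [0.003, -0.003, -1.0]]
force: [-0.2, 0.5, -1.1]
opening: 0.501
lens_tray [ 0.6036 -0.3233 -5.8566] iou 0.992 px [279. 110.]
[ 0.6073 -0.2865]
shift [123.1   0.6 142. ] turn rad 0.003 J6 -38.5 t 5.95
[ 0.5998 -0.3601]
shift [ 49.1  -0.9 141.9] turn rad 0.003 J6 -38.5 t 5.95
```

View pics/w3.png

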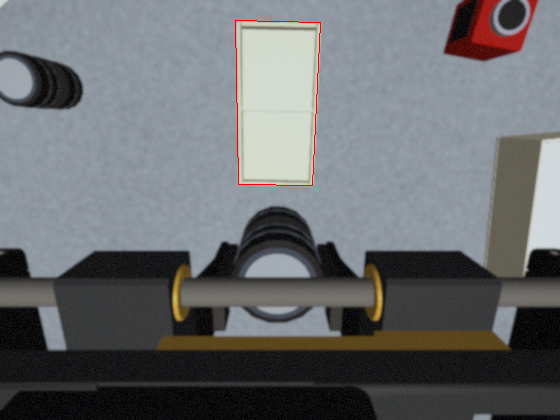

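Tray found (IoU 0.99) between (235,20) and (320,185), with the lens upright in the jaws at (280,270). Lower into the far (left) bay.

```bash
python3 -m inch '[{"dx":30,"dy":0,"dz":0,"turn":0,"gripper":0},{"dx":70,"dy":0,"dz":0,"turn":0,"gripper":0},{"dx":105,"dy":0,"dz":20,"turn":0,"gripper":0},{"dx":123,"dy":0,"dz":50,"turn":0,"gripper":0},{"dx":123,"dy":0,"dz":85,"turn":0,"gripper":0},{"dx":123,"dy":0,"dz":110,"turn":0,"gripper":0},{"dx":123,"dy":0,"dz":125,"turn":0,"gripper":0},{"dx":123,"dy":0,"dz":135,"turn":0,"gripper":0},{"dx":123,"dy":0,"dz":138,"turn":0,"gripper":0},{"dx":123,"dy":0,"dz":138,"turn":0,"gripper":0}]'; python3 -m inch '[{"dx":0,"dy":0,"dz":2,"turn":0,"gripper":0},{"dx":0,"dy":0,"dz":4,"turn":0,"gripper":0},{"dx":0,"dy":0,"dz":4,"turn":0,"gripper":0},{"dx":0,"dy":0,"dz":4,"turn":0,"gripper":0}]'; python3 -c "
from h import *
s=read_state();print(s['position'],s['force'])"
```

```text
time_s: 6.95
position: [0.6081, -0.2893, 0.0531]
tcp_rot: [[0.084, 0.996, 0.001], [0.996, -0.084, -0.001], [-0.0, 0.001, -1.0]]
force: [0.4, 0.1, -1.1]
opening: 0.501
time_s: 7.35
position: [0.6079, -0.2892, 0.0489]
tcp_rot: [[0.084, 0.996, 0.0], [0.996, -0.084, -0.0], [-0.0, 0.0, -1.0]]
force: [-1.2, 0.8, -0.3]
opening: 0.493
[ 0.6078693  -0.28919693  0.04889992] [-1.18074191  0.76382364 -0.27789278]
```

```bash
python3 -m inch '[{"dx":2,"dy":0,"dz":1,"turn":0,"gripper":0},{"dx":2,"dy":0,"dz":2,"turn":0,"gripper":0},{"dx":2,"dy":0,"dz":2,"turn":0,"gripper":0},{"dx":2,"dy":0,"dz":2,"turn":0,"gripper":100},{"dx":2,"dy":0,"dz":2,"turn":0,"gripper":100},{"dx":2,"dy":0,"dz":2,"turn":0,"gripper":100},{"dx":2,"dy":0,"dz":2,"turn":0,"gripper":100},{"dx":2,"dy":0,"dz":2,"turn":0,"gripper":100},{"dx":2,"dy":0,"dz":-30,"turn":0,"gripper":100},{"dx":2,"dy":0,"dz":-70,"turn":0,"gripper":100},{"dx":2,"dy":0,"dz":-110,"turn":0,"gripper":100},{"dx":2,"dy":0,"dz":-141,"turn":0,"gripper":100}]'; python3 - <<'E'
from h import *
# look pose for lens B: keep yaw, TCP 70 mm behind along tool x
R=read_state()["tcp_rot"]; p=np.array([.3885,-.284]); q=p-.07*np.array(R)[:2,0]; print(q); go(*q,.19)
E
```

```text
time_s: 8.55
position: [0.6085, -0.2874, 0.1922]
tcp_rot: [[0.084, 0.996, 0.002], [0.996, -0.084, -0.002], [-0.001, 0.002, -1.0]]
force: [0.4, 0.9, 0.3]
opening: 1.001
[ 0.38262786 -0.3537532 ]
shift [ -85.1 -219.5    1.8] turn rad 0.000 J6 -30.0 t 8.55
```

```bash
python3 -m inch '[{"dx":-15,"dy":-38,"dz":0,"turn":0,"gripper":100},{"dx":-31,"dy":-80,"dz":0,"turn":0,"gripper":100},{"dx":-47,"dy":-122,"dz":0,"turn":0,"gripper":100},{"dx":-63,"dy":-164,"dz":0,"turn":0,"gripper":100},{"dx":-78,"dy":-200,"dz":0,"turn":0,"gripper":100},{"dx":-85,"dy":-219,"dz":0,"turn":0,"gripper":100},{"dx":-85,"dy":-219,"dz":0,"turn":0,"gripper":100},{"dx":-85,"dy":-219,"dz":0,"turn":0,"gripper":100},{"dx":-85,"dy":-219,"dz":0,"turn":0,"gripper":100}]'; python3 - <<'E'
from h import *
p=look("lens",(.3885,-.284),"w4"); go(p[0],p[1],.042)
E
```

```text
time_s: 9.45
position: [0.3836, -0.3534, 0.1898]
tcp_rot: [[0.083, 0.997, 0.001], [0.997, -0.083, -0.001], [-0.001, 0.001, -1.0]]
force: [0.7, -0.4, 0.5]
opening: 1.001
lens [ 0.3886 -0.2832  1.2196] iou 0.989 px [276. 126.]
shift [ 70.3  -1.  147.6] turn rad 0.000 J6 -50.2 t 9.5
```

```bash
python3 -m inch '[{"dx":35,"dy":-1,"dz":0,"turn":0,"gripper":100},{"dx":70,"dy":-1,"dz":20,"turn":0,"gripper":100},{"dx":70,"dy":-1,"dz":60,"turn":0,"gripper":100},{"dx":70,"dy":-1,"dz":100,"turn":0,"gripper":100},{"dx":70,"dy":-1,"dz":130,"turn":0,"gripper":100},{"dx":70,"dy":-1,"dz":148,"turn":0,"gripper":100},{"dx":70,"dy":-1,"dz":148,"turn":0,"gripper":100},{"dx":70,"dy":-1,"dz":148,"turn":0,"gripper":0},{"dx":70,"dy":-1,"dz":148,"turn":0,"gripper":0},{"dx":70,"dy":-1,"dz":148,"turn":0,"gripper":0},{"dx":70,"dy":-1,"dz":148,"turn":0,"gripper":0},{"dx":70,"dy":-1,"dz":148,"turn":0,"gripper":0}]'; python3 -m inch '[{"dx":0,"dy":0,"dz":0,"turn":0,"gripper":0},{"dx":0,"dy":0,"dz":0,"turn":0,"gripper":0},{"dx":0,"dy":0,"dz":0,"turn":0,"gripper":0},{"dx":0,"dy":0,"dz":-30,"turn":0,"gripper":0},{"dx":0,"dy":0,"dz":-70,"turn":0,"gripper":0},{"dx":0,"dy":0,"dz":-110,"turn":0,"gripper":0},{"dx":0,"dy":0,"dz":-110,"turn":0,"gripper":0},{"dx":0,"dy":0,"dz":-110,"turn":0,"gripper":0}]'; python3 - <<'E'
from h import *
go(.5998,-.3615,.152,-4.9)
E
```

```text
time_s: 10.7
position: [0.3877, -0.2838, 0.0422]
tcp_rot: [[0.084, 0.996, 0.001], [0.996, -0.084, -0.001], [-0.001, 0.001, -1.0]]
force: [0.2, 0.7, 0.3]
opening: 0.63
time_s: 11.5
position: [0.3875, -0.2836, 0.1521]
tcp_rot: [[0.084, 0.996, 0.001], [0.996, -0.084, -0.001], [-0.001, 0.001, -1.0]]
force: [-1.0, 1.3, -0.6]
opening: 0.499
shift [-59.8 218.1   0.3] turn rad 0.002 J6 -44.7 t 11.5
```

```bash
python3 -m inch '[{"dx":-10,"dy":36,"dz":0,"turn":0,"gripper":0},{"dx":-21,"dy":76,"dz":0,"turn":0,"gripper":0},{"dx":-32,"dy":116,"dz":0,"turn":0,"gripper":0},{"dx":-43,"dy":156,"dz":0,"turn":0,"gripper":0},{"dx":-54,"dy":196,"dz":0,"turn":0,"gripper":0},{"dx":-60,"dy":218,"dz":0,"turn":0,"gripper":0},{"dx":-60,"dy":218,"dz":0,"turn":0,"gripper":0},{"dx":-60,"dy":218,"dz":30,"turn":0,"gripper":0},{"dx":-60,"dy":218,"dz":60,"turn":0,"gripper":0},{"dx":-60,"dy":218,"dz":85,"turn":0,"gripper":0},{"dx":-60,"dy":218,"dz":98,"turn":0,"gripper":0},{"dx":-60,"dy":218,"dz":100,"turn":0,"gripper":0}]'; python3 -m inch '[{"dx":0,"dy":0,"dz":2,"turn":0,"gripper":0},{"dx":0,"dy":0,"dz":4,"turn":0,"gripper":0},{"dx":0,"dy":0,"dz":5,"turn":0,"gripper":0},{"dx":0,"dy":0,"dz":5,"turn":0,"gripper":0}]'; python3 -m inch '[{"dx":0,"dy":0,"dz":0,"turn":0,"gripper":100},{"dx":0,"dy":0,"dz":0,"turn":0,"gripper":100},{"dx":0,"dy":0,"dz":0,"turn":0,"gripper":100},{"dx":0,"dy":0,"dz":0,"turn":0,"gripper":100},{"dx":0,"dy":0,"dz":0,"turn":0,"gripper":100},{"dx":0,"dy":0,"dz":-30,"turn":0,"gripper":100},{"dx":0,"dy":0,"dz":-70,"turn":0,"gripper":100},{"dx":0,"dy":0,"dz":-110,"turn":0,"gripper":100},{"dx":0,"dy":0,"dz":-143,"turn":0,"gripper":100},{"dx":0,"dy":0,"dz":-143,"turn":0,"gripper":100}]'; python3 - <<'E'
from h import *
# right-hand clamp (.431,-.142) refit from the top with a lower threshold for the rail too
v=cam("top")
for n,px,r,t in [("clamp",(337,232),20,22),("clamp",(337,232),20,15),("rail",(209,225),30,8),("rail",(209,225),30,12),("rail",(209,225),30,15)]:
    p,s,h=fit(n,px,r,v,thr=t);print(n,t,np.round(p,4),s)
E
```

```text
time_s: 12.7
position: [0.5969, -0.3597, 0.048]
tcp_rot: [[0.084, 0.996, -0.006], [0.996, -0.084, 0.005], [0.004, -0.006, -1.0]]
force: [-0.1, 1.5, -1.6]
opening: 0.498
time_s: 13.1
position: [0.6001, -0.3619, 0.0475]
tcp_rot: [[0.084, 0.996, 0.001], [0.996, -0.084, -0.001], [-0.001, 0.001, -1.0]]
force: [0.4, -0.2, -1.6]
opening: 0.495
time_s: 14.1
position: [0.6026, -0.3639, 0.1962]
tcp_rot: [[0.084, 0.996, 0.01], [0.996, -0.084, -0.008], [-0.007, 0.01, -1.0]]
force: [0.8, -0.3, 0.7]
opening: 0.999
clamp 22 [  0.4159  -0.16   -26.5954] 0.237353501837842
clamp 15 [  0.4159  -0.16   -26.538 ] 0.2303317397394016
rail 8 [ 0.4471  0.1498 79.7157] 0.8259493469475115
rail 12 [ 0.4467  0.1498 80.6662] 0.8719295880270505
rail 15 [ 0.4464  0.1497 80.0127] 0.900097911916183
```

Lens B released. Now the right clamp (long axis about 51°, so jaws along −39°).

```bash
python3 -c "
from h import *
go(.387,-.196,.19,-39)"
```

```text
shift [ 148.2 -227.4    1.2] turn rad 0.597 J6 -35.4 t 14.15
```

```bash
python3 -m inch '[{"dx":20,"dy":-30,"dz":0,"turn":0.09,"gripper":100},{"dx":43,"dy":-66,"dz":0,"turn":0.19,"gripper":100},{"dx":66,"dy":-102,"dz":0,"turn":0.29,"gripper":100},{"dx":90,"dy":-138,"dz":0,"turn":0.39,"gripper":100},{"dx":113,"dy":-174,"dz":0,"turn":0.49,"gripper":100},{"dx":136,"dy":-208,"dz":0,"turn":0.57,"gripper":100},{"dx":148,"dy":-227,"dz":0,"turn":0.6,"gripper":100},{"dx":148,"dy":-227,"dz":0,"turn":0.6,"gripper":100},{"dx":148,"dy":-227,"dz":0,"turn":0.6,"gripper":100},{"dx":148,"dy":-227,"dz":0,"turn":0.6,"gripper":100}]'; python3 - <<'E'
from h import *
p=look("clamp",(.431,-.142),"w5",r=60); go(p[0],p[1],.029,p[2]+90)
E
```

```text
time_s: 15.15
position: [0.3872, -0.1963, 0.1894]
tcp_rot: [[0.632, 0.775, 0.001], [0.775, -0.632, -0.001], [-0.0, 0.002, -1.0]]
force: [0.9, 0.1, 0.5]
opening: 1.001
clamp [ 0.4308 -0.1383 45.7444] iou 0.980 px [277. 126.]
shift [ 72.6  -3.1 160.4] turn rad 0.088 J6 -2.5 t 15.2
```

View pics/w5.png

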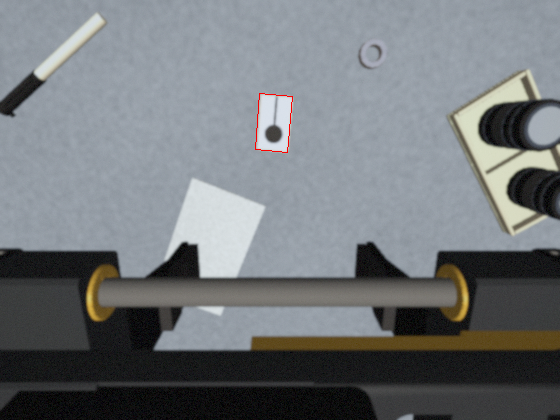

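White clamp at (274,123) fits (IoU 0.98); both lenses stand in their bays at right. Grasp.

```bash
python3 -m inch '[{"dx":36,"dy":-2,"dz":0,"turn":0.08,"gripper":100},{"dx":73,"dy":-3,"dz":20,"turn":0.088,"gripper":100},{"dx":73,"dy":-3,"dz":60,"turn":0.088,"gripper":100},{"dx":73,"dy":-3,"dz":100,"turn":0.088,"gripper":100},{"dx":73,"dy":-3,"dz":135,"turn":0.088,"gripper":100},{"dx":73,"dy":-3,"dz":155,"turn":0.088,"gripper":100},{"dx":73,"dy":-3,"dz":160,"turn":0.088,"gripper":100},{"dx":73,"dy":-3,"dz":160,"turn":0.088,"gripper":100},{"dx":73,"dy":-3,"dz":160,"turn":0.088,"gripper":0},{"dx":73,"dy":-3,"dz":160,"turn":0.088,"gripper":0},{"dx":73,"dy":-3,"dz":160,"turn":0.088,"gripper":0},{"dx":73,"dy":-3,"dz":160,"turn":0.088,"gripper":0}]'; python3 -m inch '[{"dx":0,"dy":0,"dz":0,"turn":0,"gripper":0},{"dx":0,"dy":0,"dz":0,"turn":0,"gripper":0},{"dx":0,"dy":0,"dz":0,"turn":0,"gripper":0},{"dx":0,"dy":0,"dz":0,"turn":0,"gripper":0},{"dx":0,"dy":0,"dz":-30,"turn":0,"gripper":0},{"dx":0,"dy":0,"dz":-70,"turn":0,"gripper":0},{"dx":0,"dy":0,"dz":-110,"turn":0,"gripper":0},{"dx":0,"dy":0,"dz":-140,"turn":0,"gripper":0},{"dx":0,"dy":0,"dz":-140,"turn":0,"gripper":0},{"dx":0,"dy":0,"dz":-140,"turn":0,"gripper":0}]'; python3 - <<'E'
from h import *
y=np.radians(-7.2)
for s in (1,-1): print(.5566-s*.042*np.sin(y),.321+s*.042*np.cos(y))
for w in (-7.2,82.8): go(.5566,.321,.18,w)
E
```

```text
time_s: 16.4
position: [0.4301, -0.1369, 0.0304]
tcp_rot: [[0.698, 0.717, 0.002], [0.717, -0.698, -0.001], [0.0, 0.002, -1.0]]
force: [-0.2, 0.3, -1.1]
opening: 0.724
time_s: 17.4
position: [0.4296, -0.1365, 0.1698]
tcp_rot: [[0.698, 0.717, 0.001], [0.717, -0.698, -0.001], [0.0, 0.001, -1.0]]
force: [-0.2, -0.3, -0.1]
opening: 0.344
0.5618639958097008 0.36266881745520807
0.5513360041902992 0.27933118254479194
shift [ 416.5 -228.1  -10.4] turn rad -0.646 J6 12.3 t 17.4
shift [ 416.5 -228.1  -10.4] turn rad 0.925 J6 12.3 t 17.4
```

Clamp held (29.9 mm). To the clamp tray.

```bash
python3 -c "
from h import *
go(.5447,.2268,.19,-7.2)"
```

```text
shift [ 340.7 -170.9  -20.3] turn rad -0.646 J6 12.3 t 17.4
```

```bash
python3 -m inch '[{"dx":27,"dy":-14,"dz":-10,"turn":-0.06,"gripper":0},{"dx":64,"dy":-32,"dz":-20,"turn":-0.14,"gripper":0},{"dx":101,"dy":-51,"dz":-20,"turn":-0.22,"gripper":0},{"dx":138,"dy":-69,"dz":-20,"turn":-0.3,"gripper":0},{"dx":175,"dy":-88,"dz":-20,"turn":-0.38,"gripper":0},{"dx":212,"dy":-106,"dz":-20,"turn":-0.46,"gripper":0},{"dx":249,"dy":-125,"dz":-20,"turn":-0.54,"gripper":0},{"dx":286,"dy":-143,"dz":-20,"turn":-0.6,"gripper":0},{"dx":320,"dy":-160,"dz":-20,"turn":-0.646,"gripper":0},{"dx":341,"dy":-171,"dz":-20,"turn":-0.646,"gripper":0},{"dx":341,"dy":-171,"dz":-20,"turn":-0.646,"gripper":0},{"dx":341,"dy":-171,"dz":-20,"turn":-0.646,"gripper":0}]'; python3 -m inch '[{"dx":0,"dy":0,"dz":0,"turn":0,"gripper":0},{"dx":0,"dy":0,"dz":0,"turn":0,"gripper":0}]'; python3 - <<'E'
from h import *
p=look("clamp_tray",(.5566,.321),"w6",r=150); y=np.radians(p[2])
for s in (1,-1):
    b=(p[0]-s*.042*np.sin(y),p[1]+s*.042*np.cos(y)); print(np.round(b,4)); go(*b,.0345,p[2])
E
```

```text
time_s: 18.6
position: [0.5434, 0.2268, 0.1871]
tcp_rot: [[0.124, 0.992, -0.005], [0.992, -0.124, -0.002], [-0.002, -0.005, -1.0]]
force: [-0.1, -0.6, -0.8]
opening: 0.344
time_s: 18.8
position: [0.5444, 0.2257, 0.1889]
tcp_rot: [[0.127, 0.992, -0.002], [0.992, -0.127, -0.001], [-0.001, -0.002, -1.0]]
force: [0.2, 0.9, -0.3]
opening: 0.344
clamp_tray [ 0.5544  0.3152 -7.4231] iou 0.964 px [277.  98.]
[0.5598 0.3568]
shift [132.   -1.5 154.7] turn rad 0.002 J6 19.0 t 18.85
[0.549  0.2735]
shift [ 48.   -1.7 154.7] turn rad 0.002 J6 19.0 t 18.85
```

View pics/w6.png

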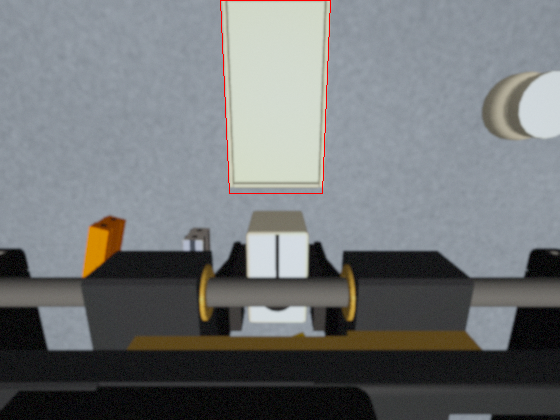

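The tray's far edge is cut off at the picture's top, so I go 3 mm further than the fit; the margins are wide.

```bash
python3 -m inch '[{"dx":30,"dy":0,"dz":0,"turn":0,"gripper":0},{"dx":70,"dy":0,"dz":0,"turn":0,"gripper":0},{"dx":110,"dy":-1,"dz":0,"turn":0,"gripper":0},{"dx":135,"dy":-1,"dz":20,"turn":0,"gripper":0},{"dx":135,"dy":-1,"dz":60,"turn":0,"gripper":0},{"dx":135,"dy":-1,"dz":100,"turn":0,"gripper":0},{"dx":135,"dy":-1,"dz":130,"turn":0,"gripper":0},{"dx":135,"dy":-1,"dz":146,"turn":0,"gripper":0},{"dx":135,"dy":-1,"dz":150,"turn":0,"gripper":0},{"dx":135,"dy":-1,"dz":153,"turn":0,"gripper":0},{"dx":135,"dy":-1,"dz":155,"turn":0,"gripper":0},{"dx":135,"dy":-1,"dz":155,"turn":0,"gripper":0}]'; python3 -m inch '[{"dx":0,"dy":0,"dz":0,"turn":0,"gripper":0},{"dx":0,"dy":0,"dz":0,"turn":0,"gripper":0}]';  python3 -m inch '[{"dx":0,"dy":0,"dz":0,"turn":0,"gripper":70},{"dx":0,"dy":0,"dz":0,"turn":0,"gripper":70},{"dx":0,"dy":0,"dz":0,"turn":0,"gripper":70},{"dx":0,"dy":0,"dz":0,"turn":0,"gripper":70},{"dx":0,"dy":0,"dz":0,"turn":0,"gripper":100},{"dx":0,"dy":0,"dz":-30,"turn":0,"gripper":100},{"dx":0,"dy":0,"dz":-70,"turn":0,"gripper":100},{"dx":0,"dy":0,"dz":-110,"turn":0,"gripper":100},{"dx":0,"dy":0,"dz":-155,"turn":0,"gripper":100},{"dx":0,"dy":0,"dz":-155,"turn":0,"gripper":100}]'; python3 - <<'E'
from h import *
# middle clamp (.456,.0056), long axis -43 -> jaws along 47
y=np.radians(47); x=np.array([-np.sin(y),np.cos(y)])
for k in (1,-1):
    q=np.array([.456,.0056])-.07*k*x; print(q,np.hypot(*q))
go(*(np.array([.456,.0056])-.07*x),.19,47)
E
```

```text
time_s: 20.05
position: [0.562, 0.3614, 0.036]
tcp_rot: [[0.126, 0.992, 0.002], [0.992, -0.126, 0.001], [0.001, 0.002, -1.0]]
force: [0.7, -0.5, -1.1]
opening: 0.341
time_s: 20.25
position: [0.5615, 0.3613, 0.0355]
tcp_rot: [[0.126, 0.992, 0.001], [0.992, -0.126, 0.001], [0.001, 0.001, -1.0]]
force: [-0.2, -0.2, 0.7]
opening: 0.341
time_s: 21.25
position: [0.5653, 0.3631, 0.1973]
tcp_rot: [[0.125, 0.992, 0.014], [0.992, -0.126, 0.006], [0.008, 0.013, -1.0]]
force: [1.9, 0.4, 0.2]
opening: 0.995
[ 0.50719476 -0.04213989] 0.5089423283605706
[0.40480524 0.05333989] 0.40830433061984683
shift [-409.4   -6.8    4. ] turn rad -0.946 J6 30.4 t 21.25
```

```bash
python3 -m inch '[{"dx":-30,"dy":0,"dz":0,"turn":-0.09,"gripper":100},{"dx":-72,"dy":-1,"dz":2,"turn":-0.2,"gripper":100},{"dx":-114,"dy":-2,"dz":2,"turn":-0.31,"gripper":100},{"dx":-156,"dy":-3,"dz":2,"turn":-0.42,"gripper":100},{"dx":-198,"dy":-4,"dz":2,"turn":-0.53,"gripper":100},{"dx":-240,"dy":-5,"dz":2,"turn":-0.64,"gripper":100},{"dx":-282,"dy":-6,"dz":2,"turn":-0.75,"gripper":100},{"dx":-324,"dy":-7,"dz":2,"turn":-0.85,"gripper":100},{"dx":-366,"dy":-7,"dz":2,"turn":-0.93,"gripper":100},{"dx":-395,"dy":-7,"dz":2,"turn":-0.946,"gripper":100},{"dx":-408,"dy":-7,"dz":2,"turn":-0.946,"gripper":100},{"dx":-408,"dy":-7,"dz":2,"turn":-0.946,"gripper":100}]'; python3 -m inch '[{"dx":0,"dy":0,"dz":0,"turn":0,"gripper":100},{"dx":0,"dy":0,"dz":0,"turn":0,"gripper":100}]'; python3 - <<'E'
from h import *
p=look("clamp",(.456,.0056),"w7",r=60); go(p[0],p[1],.029,p[2]+90)
E
```

```text
time_s: 22.45
position: [0.5027, -0.0439, 0.1873]
tcp_rot: [[-0.729, 0.685, -0.0], [0.685, 0.729, 0.0], [0.0, 0.0, -1.0]]
force: [-1.1, 0.4, 0.1]
opening: 0.998
time_s: 22.65
position: [0.5027, -0.0413, 0.1874]
tcp_rot: [[-0.732, 0.681, -0.0], [0.681, 0.732, 0.001], [0.001, 0.0, -1.0]]
force: [-0.4, 0.3, 0.2]
opening: 0.999
clamp [ 4.55500e-01  7.00000e-03 -4.22459e+01] iou 0.981 px [279. 130.]
shift [ 67.4   3.2 158.5] turn rad -0.012 J6 -64.5 t 22.7
```

View pics/w7.png

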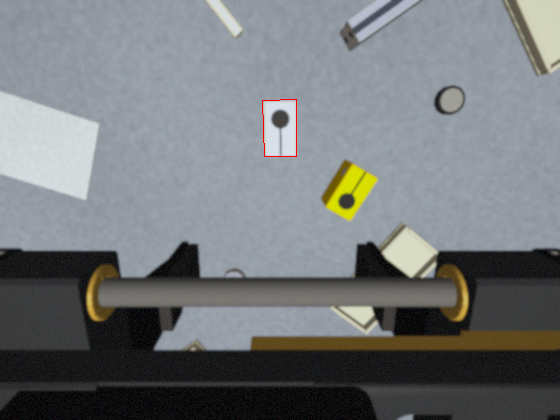

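White clamp at (280,128); the yellow one at (350,190) is near, so I descend with the jaws at 60 %.

```bash
python3 -m inch '[{"dx":34,"dy":2,"dz":0,"turn":-0.012,"gripper":60},{"dx":67,"dy":3,"dz":10,"turn":-0.012,"gripper":60},{"dx":67,"dy":3,"dz":50,"turn":-0.012,"gripper":60},{"dx":67,"dy":3,"dz":90,"turn":-0.012,"gripper":60},{"dx":67,"dy":3,"dz":125,"turn":-0.012,"gripper":60},{"dx":67,"dy":3,"dz":150,"turn":-0.012,"gripper":60},{"dx":67,"dy":3,"dz":158,"turn":-0.012,"gripper":60},{"dx":67,"dy":3,"dz":158,"turn":-0.012,"gripper":60},{"dx":67,"dy":3,"dz":158,"turn":-0.012,"gripper":0},{"dx":67,"dy":3,"dz":158,"turn":-0.012,"gripper":0},{"dx":67,"dy":3,"dz":158,"turn":-0.012,"gripper":0},{"dx":67,"dy":3,"dz":158,"turn":-0.012,"gripper":0}]'; python3 -m inch '[{"dx":0,"dy":0,"dz":0,"turn":0,"gripper":0},{"dx":0,"dy":0,"dz":0,"turn":0,"gripper":0},{"dx":0,"dy":0,"dz":0,"turn":0,"gripper":0},{"dx":0,"dy":0,"dz":-30,"turn":0,"gripper":0},{"dx":0,"dy":0,"dz":-70,"turn":0,"gripper":0},{"dx":0,"dy":0,"dz":-110,"turn":0,"gripper":0},{"dx":0,"dy":0,"dz":-140,"turn":0,"gripper":0},{"dx":0,"dy":0,"dz":-140,"turn":0,"gripper":0},{"dx":0,"dy":0,"dz":-140,"turn":0,"gripper":0}]'; python3 - <<'E'
from h import *
go(.551,.276,.169,-7.4)
E
```

```text
time_s: 23.9
position: [0.4565, 0.005, 0.0305]
tcp_rot: [[-0.739, 0.673, 0.002], [0.673, 0.739, -0.0], [-0.002, 0.001, -1.0]]
force: [-0.4, 0.5, 5.0]
opening: 0.345
time_s: 24.8
position: [0.4557, 0.0051, 0.17]
tcp_rot: [[-0.739, 0.673, 0.001], [0.673, 0.739, -0.0], [-0.001, 0.001, -1.0]]
force: [0.5, -0.1, -1.1]
opening: 0.341
shift [112.1 264.4   1. ] turn rad 0.961 J6 -61.1 t 24.8
```

```bash
python3 -m inch '[{"dx":9,"dy":20,"dz":0,"turn":0.08,"gripper":0},{"dx":22,"dy":51,"dz":0,"turn":0.19,"gripper":0},{"dx":35,"dy":82,"dz":0,"turn":0.3,"gripper":0},{"dx":48,"dy":113,"dz":0,"turn":0.41,"gripper":0},{"dx":61,"dy":144,"dz":0,"turn":0.52,"gripper":0},{"dx":74,"dy":175,"dz":0,"turn":0.63,"gripper":0},{"dx":87,"dy":206,"dz":0,"turn":0.74,"gripper":0},{"dx":98,"dy":232,"dz":0,"turn":0.85,"gripper":0},{"dx":108,"dy":254,"dz":0,"turn":0.95,"gripper":0},{"dx":112,"dy":264,"dz":0,"turn":0.961,"gripper":0},{"dx":112,"dy":264,"dz":0,"turn":0.961,"gripper":0},{"dx":112,"dy":264,"dz":0,"turn":0.961,"gripper":0}]'; python3 -m inch '[{"dx":0,"dy":0,"dz":0,"turn":0,"gripper":0},{"dx":0,"dy":0,"dz":40,"turn":0,"gripper":0},{"dx":0,"dy":0,"dz":80,"turn":0,"gripper":0},{"dx":0,"dy":0,"dz":110,"turn":0,"gripper":0},{"dx":0,"dy":0,"dz":128,"turn":0,"gripper":0},{"dx":0,"dy":0,"dz":132,"turn":0,"gripper":0},{"dx":0,"dy":0,"dz":132,"turn":0,"gripper":0}]'; python3 -c "
from h import *
go(.551,.276,.035,-7.4)"
```

```text
time_s: 26.0
position: [0.5497, 0.2746, 0.1682]
tcp_rot: [[0.127, 0.992, -0.003], [0.992, -0.127, -0.002], [-0.002, -0.003, -1.0]]
force: [-1.0, 0.6, -0.9]
opening: 0.337
time_s: 26.7
position: [0.5506, 0.2748, 0.0373]
tcp_rot: [[0.129, 0.992, -0.001], [0.992, -0.129, -0.0], [-0.001, -0.001, -1.0]]
force: [0.7, 0.8, -0.7]
opening: 0.345
shift [1.2 0.2 2.3] turn rad -0.001 J6 23.6 t 26.7
```

```bash
python3 -m inch '[{"dx":0,"dy":0,"dz":1,"turn":0,"gripper":0},{"dx":0,"dy":0,"dz":2.5,"turn":0,"gripper":0},{"dx":0,"dy":0,"dz":2.5,"turn":0,"gripper":0},{"dx":0,"dy":0,"dz":2.5,"turn":0,"gripper":70},{"dx":0,"dy":0,"dz":2.5,"turn":0,"gripper":70},{"dx":0,"dy":0,"dz":2.5,"turn":0,"gripper":70},{"dx":0,"dy":0,"dz":2.5,"turn":0,"gripper":70},{"dx":0,"dy":0,"dz":2.5,"turn":0,"gripper":100},{"dx":0,"dy":0,"dz":-30,"turn":0,"gripper":100},{"dx":0,"dy":0,"dz":-70,"turn":0,"gripper":100},{"dx":0,"dy":0,"dz":-110,"turn":0,"gripper":100},{"dx":0,"dy":0,"dz":-152,"turn":0,"gripper":100}]'; python3 -c "
from h import *
go(.4345,.081,.192,-10)"
```

```text
time_s: 27.9
position: [0.5503, 0.2755, 0.1906]
tcp_rot: [[0.129, 0.992, -0.001], [0.992, -0.129, -0.0], [-0.001, -0.001, -1.0]]
force: [0.3, 0.1, -0.6]
opening: 0.985
shift [-207.8  -89.8   -1.2] turn rad 0.045 J6 23.6 t 27.9
```

```bash
python3 -m inch '[{"dx":-35,"dy":-15,"dz":0,"turn":0.045,"gripper":100},{"dx":-75,"dy":-32,"dz":0,"turn":0.045,"gripper":100},{"dx":-115,"dy":-50,"dz":0,"turn":0.045,"gripper":100},{"dx":-155,"dy":-67,"dz":0,"turn":0.045,"gripper":100},{"dx":-190,"dy":-82,"dz":0,"turn":0.045,"gripper":100},{"dx":-208,"dy":-90,"dz":0,"turn":0.045,"gripper":100},{"dx":-208,"dy":-90,"dz":0,"turn":0.045,"gripper":100},{"dx":-208,"dy":-90,"dz":0,"turn":0.045,"gripper":100},{"dx":-208,"dy":-90,"dz":0,"turn":0.045,"gripper":100}]'; python3 - <<'E'
from h import *
p=look("rail",(.4464,.1497),"w8",r=75,thr=15); go(p[0],p[1],.03,p[2]+90)
E
```

```text
time_s: 28.8
position: [0.4358, 0.0815, 0.1897]
tcp_rot: [[0.173, 0.985, 0.001], [0.985, -0.173, 0.0], [0.0, 0.001, -1.0]]
force: [-0.3, 0.1, 0.0]
opening: 1.0
rail [ 0.4428  0.1518 75.4474] iou 0.634 px [275. 127.]
shift [ 70.2  -5.2 159.7] turn rad 0.081 J6 6.0 t 28.85
```

View pics/w8.png

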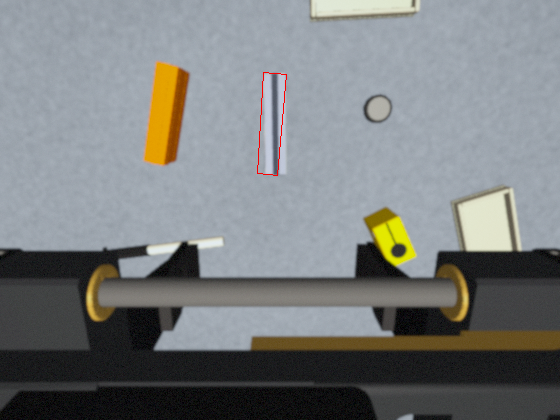

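The red outline is a poor fit (IoU 0.63): the rail's bright right half, around (285,120), was left out. Taking all components near it and enlarging.

```bash
python3 - <<'E'
from h import *
import h as H
v=cam("wrist"); im=v[0]
def m2(im,px,r,thr):
    lab=cv2.cvtColor(cv2.GaussianBlur(im,(3,3),0),cv2.COLOR_RGB2LAB).astype(float); x0,x1,y0,y1=250,302,55,192
    d=(np.linalg.norm(lab[y0:y1,x0:x1]-np.median(lab[:230].reshape(-1,3),0),axis=2)>thr).astype(np.uint8)
    d=cv2.morphologyEx(d,cv2.MORPH_CLOSE,np.ones((5,5),np.uint8)); n,L,st,_=cv2.connectedComponentsWithStats(d)
    k=np.isin(L,[i for i in range(1,n) if st[i,4]>60])
    return cv2.convexHull(np.argwhere(k)[:,::-1].astype(np.float32)).reshape(-1,2)+[x0,y0]
H.mask=m2
out=cv2.resize(im[50:200,225:325],(400*5//4,600*5//4//1)[:2] if 0 else (400,600),interpolation=cv2.INTER_CUBIC)
for t,c in ((10,(255,0,0)),(14,(0,160,0)),(18,(0,0,255))):
    p,s,h=fit("rail",(275,122),0,v,thr=t); print(t,np.round(p,4),"%.3f"%s)
    q=cv2.convexHull(proj(place(M["rail"],[p[0],p[1],np.radians(p[2])]),*v[1:]).astype(np.float32)).reshape(-1,2)
    cv2.polylines(out,[((q-[225,50]+.5)*4).astype(int)],1,c,1)
    go(p[0],p[1],.03,p[2]+90)
cv2.imwrite("pics/w9.png",out[:,:,::-1])
E
```

```text
10 [ 0.446   0.1514 80.8689] 0.914
shift [ 70.4  -1.7 159.6] turn rad -0.013 J6 6.0 t 28.9
14 [ 0.4462  0.1513 80.8473] 0.961
shift [ 70.3  -1.5 159.6] turn rad -0.013 J6 6.0 t 28.9
18 [ 0.4462  0.1512 80.7632] 0.977
shift [ 70.2  -1.5 159.6] turn rad -0.011 J6 6.0 t 28.9
```

View pics/w9.png

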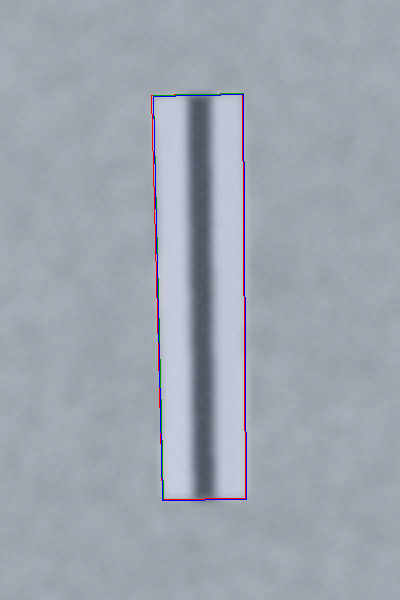

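All three fits agree on the silver rail with its dark groove (IoU up to 0.98). Grasp it.

```bash
python3 -m inch '[{"dx":34,"dy":-1,"dz":0,"turn":-0.012,"gripper":60},{"dx":70,"dy":-1.5,"dz":10,"turn":-0.012,"gripper":60},{"dx":70,"dy":-1.5,"dz":50,"turn":-0.012,"gripper":60},{"dx":70,"dy":-1.5,"dz":90,"turn":-0.012,"gripper":60},{"dx":70,"dy":-1.5,"dz":125,"turn":-0.012,"gripper":60},{"dx":70,"dy":-1.5,"dz":150,"turn":-0.012,"gripper":60},{"dx":70,"dy":-1.5,"dz":160,"turn":-0.012,"gripper":60},{"dx":70,"dy":-1.5,"dz":160,"turn":-0.012,"gripper":60},{"dx":70,"dy":-1.5,"dz":160,"turn":-0.012,"gripper":0},{"dx":70,"dy":-1.5,"dz":160,"turn":-0.012,"gripper":0},{"dx":70,"dy":-1.5,"dz":160,"turn":-0.012,"gripper":0},{"dx":70,"dy":-1.5,"dz":160,"turn":-0.012,"gripper":0}]'; python3 -m inch '[{"dx":0,"dy":0,"dz":0,"turn":0,"gripper":0},{"dx":0,"dy":0,"dz":0,"turn":0,"gripper":0},{"dx":0,"dy":0,"dz":0,"turn":0,"gripper":0},{"dx":0,"dy":0,"dz":0,"turn":0,"gripper":0},{"dx":0,"dy":0,"dz":-30,"turn":0,"gripper":0},{"dx":0,"dy":0,"dz":-70,"turn":0,"gripper":0},{"dx":0,"dy":0,"dz":-110,"turn":0,"gripper":0},{"dx":0,"dy":0,"dz":-150,"turn":0,"gripper":0},{"dx":0,"dy":0,"dz":-150,"turn":0,"gripper":0},{"dx":0,"dy":0,"dz":-150,"turn":0,"gripper":0}]'; python3 - <<'E'
from h import *
y=np.radians(9.5); q=np.array([.6633,-.0223])-.095*np.array([-np.sin(y),np.cos(y)]); print(q)
go(*q,.19,9.5)
E
```

```text
time_s: 30.1
position: [0.4461, 0.1502, 0.0305]
tcp_rot: [[0.161, 0.987, 0.002], [0.987, -0.161, 0.0], [0.0, 0.002, -1.0]]
force: [-0.2, 0.1, 0.3]
opening: 0.323
time_s: 31.1
position: [0.4453, 0.1502, 0.1799]
tcp_rot: [[0.161, 0.987, 0.001], [0.987, -0.161, 0.0], [0.0, 0.001, -1.0]]
force: [-0.5, 0.1, -2.0]
opening: 0.222
[ 0.67897952 -0.11599713]
shift [-225.   273.5   -9.8] turn rad -0.328 J6 14.3 t 31.1
```

Rail held (19.3 mm). To the rail tray.

```bash
python3 -m inch '[{"dx":-20,"dy":23,"dz":-5,"turn":-0.04,"gripper":0},{"dx":-46,"dy":54,"dz":-10,"turn":-0.09,"gripper":0},{"dx":-73,"dy":85,"dz":-10,"turn":-0.14,"gripper":0},{"dx":-100,"dy":116,"dz":-10,"turn":-0.19,"gripper":0},{"dx":-127,"dy":147,"dz":-10,"turn":-0.24,"gripper":0},{"dx":-154,"dy":178,"dz":-10,"turn":-0.29,"gripper":0},{"dx":-181,"dy":210,"dz":-10,"turn":-0.328,"gripper":0},{"dx":-208,"dy":242,"dz":-10,"turn":-0.328,"gripper":0},{"dx":-230,"dy":268,"dz":-10,"turn":-0.328,"gripper":0},{"dx":-239,"dy":278,"dz":-10,"turn":-0.328,"gripper":0},{"dx":-239,"dy":278,"dz":-10,"turn":-0.328,"gripper":0},{"dx":-239,"dy":278,"dz":-10,"turn":-0.328,"gripper":0}]'; python3 -m inch '[{"dx":0,"dy":0,"dz":0,"turn":0,"gripper":0},{"dx":0,"dy":0,"dz":0,"turn":0,"gripper":0}]'; python3 - <<'E'
from h import *
p=look("rail_tray",(.6633,-.0223),"w10",r=95); go(p[0],p[1],.036,p[2])
E
```

```text
time_s: 32.3
position: [0.6792, -0.1291, 0.1872]
tcp_rot: [[-0.165, 0.986, -0.005], [0.986, 0.165, 0.003], [0.003, -0.005, -1.0]]
force: [-0.5, 0.7, -2.0]
opening: 0.222
time_s: 32.5
position: [0.6803, -0.1288, 0.1895]
tcp_rot: [[-0.167, 0.986, -0.001], [0.986, 0.167, 0.001], [0.001, -0.001, -1.0]]
force: [0.0, 0.7, -1.8]
opening: 0.232
rail_tray [ 0.6622 -0.021   8.9875] iou 0.990 px [278.  85.]
shift [109.6  -0.  153.8] turn rad 0.011 J6 -29.6 t 32.55
```

View pics/w10.png

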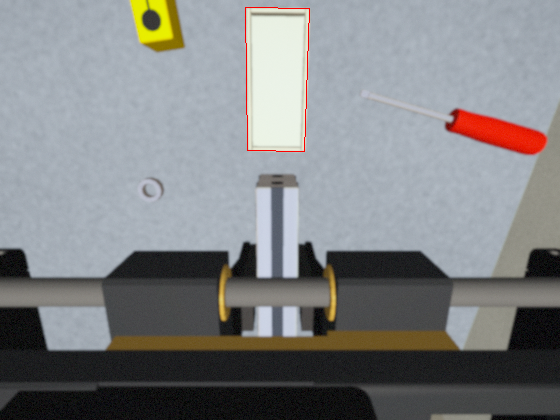

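Tray fits (IoU 0.99), rail straight in the jaws at (278,250). Place it.

```bash
python3 -m inch '[{"dx":30,"dy":0,"dz":0,"turn":0.01,"gripper":0},{"dx":70,"dy":0,"dz":0,"turn":0.01,"gripper":0},{"dx":100,"dy":0,"dz":0,"turn":0.01,"gripper":0},{"dx":109,"dy":0,"dz":20,"turn":0.01,"gripper":0},{"dx":109,"dy":0,"dz":60,"turn":0.01,"gripper":0},{"dx":109,"dy":0,"dz":100,"turn":0.01,"gripper":0},{"dx":109,"dy":0,"dz":130,"turn":0.01,"gripper":0},{"dx":109,"dy":0,"dz":146,"turn":0.01,"gripper":0},{"dx":109,"dy":0,"dz":150,"turn":0.01,"gripper":0},{"dx":109,"dy":0,"dz":153,"turn":0.01,"gripper":0},{"dx":109,"dy":0,"dz":154.5,"turn":0.01,"gripper":0},{"dx":109,"dy":0,"dz":154.5,"turn":0.01,"gripper":0}]'; python3 -m inch '[{"dx":0,"dy":0,"dz":0,"turn":0,"gripper":0},{"dx":0,"dy":0,"dz":0,"turn":0,"gripper":0}]'
```

```text
time_s: 33.75
position: [0.6643, -0.0232, 0.0366]
tcp_rot: [[-0.155, 0.988, 0.003], [0.988, 0.155, -0.001], [-0.001, 0.003, -1.0]]
force: [0.0, -0.3, -1.6]
opening: 0.226
time_s: 33.95
position: [0.6638, -0.0231, 0.036]
tcp_rot: [[-0.155, 0.988, 0.002], [0.988, 0.155, -0.0], [-0.001, 0.001, -1.0]]
force: [-0.7, 0.1, -1.9]
opening: 0.227
```

```bash
python3 -m inch '[{"dx":0,"dy":-1,"dz":0.7,"turn":0,"gripper":0},{"dx":0,"dy":-1,"dz":1.5,"turn":0,"gripper":0},{"dx":0,"dy":-1,"dz":1.5,"turn":0,"gripper":0},{"dx":0,"dy":-1,"dz":1.5,"turn":0,"gripper":0}]'; python3 -m inch '[{"dx":0,"dy":0,"dz":0,"turn":0,"gripper":50},{"dx":0,"dy":0,"dz":0,"turn":0,"gripper":50},{"dx":0,"dy":0,"dz":0,"turn":0,"gripper":70},{"dx":0,"dy":0,"dz":0,"turn":0,"gripper":70},{"dx":0,"dy":0,"dz":0,"turn":0,"gripper":70},{"dx":0,"dy":0,"dz":-30,"turn":0,"gripper":70},{"dx":0,"dy":0,"dz":-70,"turn":0,"gripper":70},{"dx":0,"dy":0,"dz":-110,"turn":0,"gripper":70},{"dx":0,"dy":0,"dz":-155,"turn":0,"gripper":70},{"dx":0,"dy":0,"dz":-155,"turn":0,"gripper":70}]'; python3 - <<'E'
from h import *
im=capture("top"); cv2.imwrite("pics/top1.png",cv2.resize(im[100:300,70:470,::-1],(800,400)))
im=capture("side"); cv2.imwrite("pics/side1.png",cv2.resize(im[:,:,::-1],(800,600)))
E
```

```text
time_s: 34.35
position: [0.6623, -0.0232, 0.0342]
tcp_rot: [[-0.155, 0.988, 0.0], [0.988, 0.155, -0.0], [-0.0, 0.0, -1.0]]
force: [-1.2, 0.5, 4.8]
opening: 0.225
time_s: 35.35
position: [0.6669, -0.0239, 0.1962]
tcp_rot: [[-0.155, 0.988, 0.015], [0.988, 0.156, -0.003], [-0.005, 0.014, -1.0]]
force: [0.7, -0.9, 0.3]
opening: 0.695
```

View pics/side1.png

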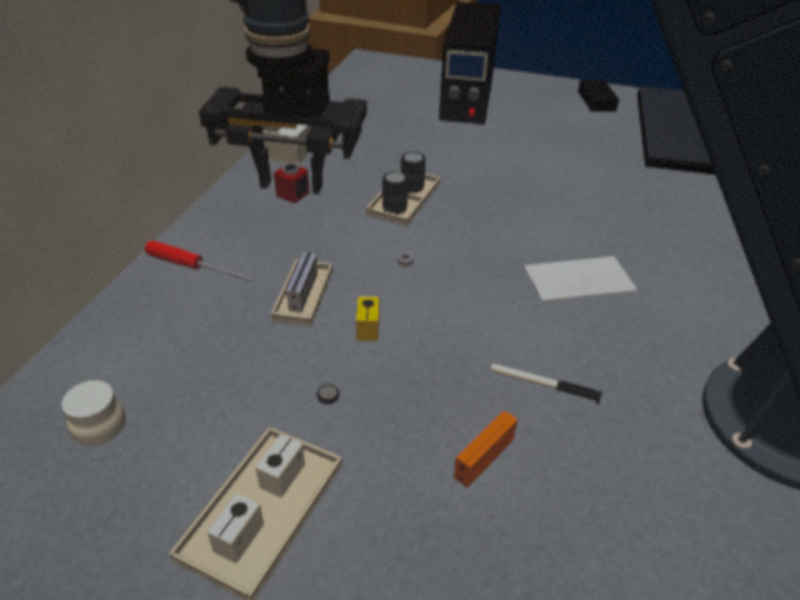

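All five parts stand upright in the right trays: lenses at (413,170) and (396,190), rail at (302,280), clamps at (280,462) and (237,525). The yellow and orange look-alikes have not moved, and the gripper hangs clear. Handing in.

```bash
python3 -m inch '[{"dx":0,"dy":0,"dz":0,"turn":0,"gripper":70},{"dx":0,"dy":0,"dz":0,"turn":0,"gripper":70},{"dx":0,"dy":0,"dz":0,"turn":0,"gripper":70}]'; python3 -c "
from rig import *
print(hand_in())"
```

```text
time_s: 35.75
position: [0.6613, -0.023, 0.1867]
tcp_rot: [[-0.155, 0.988, -0.003], [0.988, 0.155, 0.001], [0.001, -0.003, -1.0]]
force: [-0.2, 1.3, 0.6]
opening: 0.701
the job is handed in; nothing more can be done
None
```

I sorted all five parts and handed the job in at 35.8 s of the 120 s allowed; no verdict was given. Each lens stands in its own bay of the divided tray, both white clamps are in the wide tray, and the silver rail lies lengthwise in the narrow tray.

- **Last check:** the final side picture shows every part upright inside its tray. The yellow and orange look-alikes have not moved, and the gripper is about 0.19 m up with nothing in it. I also took a final top picture but did not view it. The largest wrist force reported after a move was about 5 N.
- **Checks that failed or disagreed:**
    - The first fit of the rail near its place was poor (overlap 0.63). I redid it (0.98) before grasping.
    - The top camera had the right clamp about 4 mm and 5° off, so I used the near view instead.
    - The near view of the clamp tray was cut off at the picture's edge, so I moved the placing 3 mm further than the fit gave.
    - The first move command was refused as invalid because I left some values out of its rows.

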